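# Let a tin out of the can feeder and ease its lid shut

## Robot

A 6-joint arm with a two-finger parallel gripper is mounted at the origin on the work surface. World frame = base frame: x ahead of the robot, y to its left, z up, the work surface at z = 0. Lengths are in m, angles in rad, forces in N, time in s.
With the tool pointing down it reaches from about 0.375 to 0.975 m from the base axis. Payload 3.8 kg.
Tool frame: the origin (TCP) lies between the finger pads; the fingertips stand 19 mm ahead of it and the grasp point (between the pads) is the TCP; z points along the fingers, y is the direction in which the jaws open and shut (so a half turn about z gives the same grasp; the last joint's range is limited). The gripper opens to 88 mm and grips with 3 to 60 N. Pads are 18 mm wide; open, the fingers measure 123 mm over their backs; the gripper's body (75 mm by 187 mm) begins 45 mm behind the grasp point.
Start: joints at [-1.378, 0.264, 1.604, -0, 1.274, -0.037], TCP at [0.154, -0.657, 0.258] pointing down, gripper open.
Joint ranges: [-2.63, 2.63], [-0.94, 2.18], [0.31, 2.57], [-1.31, 4.45], [0, 2.66], [-2.55, 2.55]. Speed limits (rad/s): [2.57, 2.57, 3.14, 3.14, 3.14, 3.14].

## Interface

Orientations are given as a rotation vector (axis times angle).
In Python, from station import sense, get_image, finish_job gives the robot as it stands.
- The arm moves only by the shell command python3 -m inch 'ROWS'. ROWS is text: rows parted by semicolons, each of 5 numbers parted by spaces: the shift along the tool's x, y, z in mm, then the turn about the tool's z in degrees, then the closure, from 0 (fully open) to 1 (shut). In form: x y z turn hand; .... A call has 1 to 10 rows; each row shifts and turns the pose as measured when the row begins, along the tool's axes as they then stand; what a row does not reach is not made up. A row lasts 1/10 s, in which the tool goes at most 50 mm and 8.59 degrees, less where a joint would pass 70% of its speed; a pose out of reach is approached as far as the arm can. A call with a gripper value outside its range is refused whole. The fingers move at their own pace and stop on an object; the grip force is fixed at half the most. Time passes only in rows, so rows that do not move let the fingers close. It gives the time, the measured TCP pose, the force and the opening at its end, in the units of the state.
- sense(): the state, without advancing time (a new reading comes with each control period).
- get_image(name): name is "scene" or "top" or "wrist"; returns a dict with "pixels" (384x512x3 uint8, red, green, blue), "vertical_fov" (degrees; the focal length in pixels is half the picture's height over the tangent of half this angle, whatever the lens; pixels are square), "cx", "cy" (the principal point, pixels), "world_from_camera" (4x4, takes a point from camera to world coordinates). Camera axes: x right, y down, z forward; pixel columns grow to the right and rows downward; lengths in m; the calibration is good to about 2 mm. A picture is of the moment at which its call begins. There is no depth.
- finish_job(): hands the job in, once; it reports no verdict.
The state is a dict: "clock": time; "joints": joint angles; "qvel": joint speeds; "tau": joint torques, N m; "tool_pos": TCP position; "tool_rot": TCP orientation; "wrist_force": force on the tool from outside, world axes, zero at the start; "ft_torque": the same for the moment, N m; "grip_width": finger opening in m.
Only numpy, scipy, OpenCV 4.12 (cv2) and the standard library are available. Lean on these libraries where they do the work, as an engineer would, in place of code of your own. Each camera call takes 0.05 s, during which the arm holds its last target. There are 200 camera calls.

## Task

Press down the lever on the side of the steel can feeder with your fingertips so that its lid lifts, and keep it down until the tin has rolled out into the tray. Then ease the lever back up so that the lid closes fully without slamming. Work the lever only: do not touch the lid or the tin, and leave the bottle, tub and carton where they stand.

Things in the scene. Friction and masses are not known exactly. Their poses are not given: they have to be found in the camera images.
- feeder: Fixed steel can feeder, 120 (x) by 393 (y) mm, walls 165 mm high; may be turned 0.4 rad. Origin: on the work surface under its middle. Its chute slopes down at 9 degrees to its -y: loading end at +y, hood lid over the middle, open tray with low sides from y = -100 to -204 mm. The lever sticks out of its -x side, towards the robot; the grey housing behind it is 80 mm wide, 115 mm high and ends at x = -82 mm.
- lid: Steel hood lid, about 0.45 kg: top panel 124 by 146 mm, front panel hanging 106 mm down that holds the tin back. Origin on its hinge line, along the feeder's x at y = 40, z = 165 mm there. Shut: axes parallel to the feeder's, z vertical. Fully open: turned 0.9 rad about its -x, -y edge up, top about 290 mm high. Coupled to the lever, it turns 1.8 times as far and falls shut by its own weight.
- lever (a joint): Angle of the press lever, rad: 0 at rest (lid shut), grows as the pad is pressed down, 0.5 at its stop (lid fully open). Nothing latches: the lid's weight pushes the pad back up with 3 to 8 N. Let go, it flies back and the lid slams, so follow it slowly all the way up. The tin passes under the lid from about 0.25 rad and needs about 1 s to reach the tray's end.
- lever_pad (a point): Centre of the upper face of the lever's flat black pad, 60 mm wide (feeder's y), 40 mm deep, 8 mm thick. The pivot line is along the feeder's y at x = -78, z = 85 mm there; this point is 110 mm from it along the arm towards -x, and 8 mm above the arm's line. At rest the arm rises 0.25 rad towards the pad (point about 120 mm high), at the stop it falls 0.25 rad (about 65 mm high).
- can_center (a point): Centre of a tin in a plain pale wrap, 66 mm in diameter, 100 mm long, about 0.4 kg, lying across the chute (axis along the feeder's x). It starts behind the lid's front panel at about y = -67, z = 89 mm in the feeder's frame; at rest in the tray against the end wall it is at about y = -171, z = 72 mm.
- can: The same tin as a body; its origin lies on its curved side, 33 mm below the centre at the start, and turns as it rolls: use can_center for its place.
- squeeze: Bystander: yellow bottle with white cap, 60 mm in diameter, 170 mm high, standing loose. Origin at the centre of its underside.
- tub: Bystander: black lidded tub, 102 mm in diameter, 97 mm high, standing loose. Origin at the centre of its underside.
- carton: Bystander: small brown carton, 70 by 90 mm, 110 mm high, standing loose. Origin at the centre of its underside.

How it is judged:
On the way, in this order (a step that is already met when the one before it is completed fails the run):
1. the tin has rolled into the tray while the lid is held up (y of can_center in the frame of feeder between -0.19 and -0.145 m and x of can_center in the frame of feeder between -0.03 and 0.03 m and z of can_center in the frame of feeder below 0.09 m and angle between lid's own z axis and vertical above 0.3 rad), for 0.2 s.
2. the lid is shut again (angle between lid's own z axis and vertical below 0.04 rad), for 0.2 s.
At the end, for the whole second after the job is handed in: The tin lies in the tray (its centre 145 to 190 mm along the feeder's -y axis, within 30 mm of its middle line and below 90 mm), the lid is shut within 0.04 rad and the lever is up within 0.03 rad (y of can_center in the frame of feeder between -0.19 and -0.145 m and x of can_center in the frame of feeder between -0.03 and 0.03 m and z of can_center in the frame of feeder below 0.09 m and angle between lid's own z axis and vertical below 0.04 rad and value of joint lever below 0.03 rad); the robot touches nothing.
It fails at once if the lid slams: the lever comes back faster than 1.7 rad/s (lid 3 rad/s) (velocity of joint lever below -1.7 rad/s).
It fails at once if the robot touches the lid (contact force between any of the fingers, the arm and lid above 1 N).
It fails at once if the robot touches the tin (contact force between any of the fingers, the arm and can above 0.5 N).
It fails at once if the tin is lifted out of the chute or tray (height (world z) of can_center above 0.13 m).
It fails at once if the bottle, tub or carton is pushed more than 30 mm, lifted or tipped (distance of any of squeeze, tub, carton from where it was at the start of the episode above 0.03 m or angle between any of squeeze, tub, carton's own z axis and vertical above 0.3 rad).
It also fails if it takes over 35 s, if anything falls off the work surface, if the arm or the gripper's body presses on something with over 40 N, if the wrist force passes 120 N, or if a joint passes its speed limit or range.

## Working session

There is one attempt and no reset: what is moved stays moved. The work goes in short steps, Python scripts to look and compute and a shell command to move; the robot and the scene stay as the last step left them, time stands still between calls to the robot, and variables do not carry over. Pictures are saved under pics/ and viewed, about 8 in all and at most 12, crops included, and the job is handed in when it is done.

```bash
mkdir -p pics
cat > h.py <<'E'
import numpy as np, cv2
from station import sense, get_image
from scipy.spatial.transform import Rotation as R
def snap(n,fn):
    im=get_image(n); cv2.imwrite('pics/'+fn,im["pixels"][:,:,::-1])
    np.savez('pics/'+fn+'.npz',p=im["pixels"],f=192/np.tan(np.radians(im["vertical_fov"])/2),c=[im["cx"],im["cy"]],T=im["world_from_camera"])
def ray(fn,u,v,z):
    d=np.load('pics/'+fn+'.npz');T=d['T'];r=T[:3,:3]@np.array([(u-d['c'][0])/d['f'],(v-d['c'][1])/d['f'],1])
    o=T[:3,3];return o+r*(z-o[2])/r[2]
def proj(fn,P):
    d=np.load('pics/'+fn+'.npz');T=d['T'];q=T[:3,:3].T@(np.array(P)-T[:3,3]);return q[:2]/q[2]*d['f']+d['c']
E
python3 - <<'E'
from h import *
s=sense();print({k:np.round(v,3).tolist() for k,v in s.items()});print(R.from_rotvec(s['tool_rot']).as_matrix().round(3))
snap('scene','scene1.png');snap('top','top1.png')
for n in('scene1','top1'):
    d=np.load(f'pics/{n}.png.npz');print(d['f'],d['c'],d['T'].round(3))
E
```

```text
{'clock': 0.0, 'joints': [-1.378, 0.265, 1.605, 0.0, 1.274, -0.037], 'qvel': [-0.004, -0.001, -0.001, -0.0, 0.001, 0.001], 'tau': [0.001, -50.21, -35.688, 0.073, 0.029, -0.0], 'tool_pos': [0.154, -0.657, 0.256], 'tool_rot': [-3.119, -0.36, 0.0], 'wrist_force': [-0.957, 0.653, 0.415], 'ft_torque': [0.012, 0.019, 0.019], 'grip_width': 0.088}
[[ 0.974  0.228 -0.   ]
 [ 0.228 -0.974  0.002]
 [ 0.    -0.002 -1.   ]]
441.0630041831427 [250.87299411 191.78461793] [[ 0.544  0.643 -0.538  1.313]
 [ 0.839 -0.403  0.367 -0.404]
 [ 0.02  -0.651 -0.759  1.127]
 [ 0.     0.     0.     1.   ]]
404.720604378403 [255.50410904 188.24707148] [[-0.053 -0.978  0.201  0.386]
 [-0.999  0.051 -0.014  0.092]
 [ 0.004 -0.201 -0.98   1.21 ]
 [ 0.     0.     0.     1.   ]]
```

View pics/top1.png

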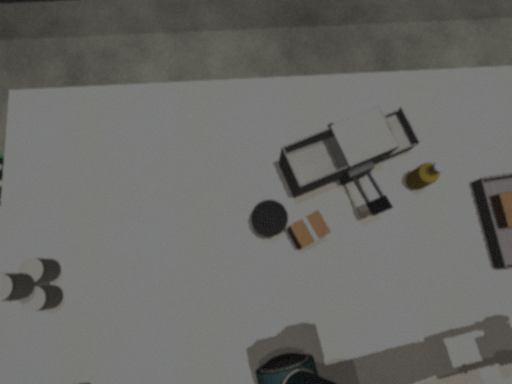

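View pics/scene1.png

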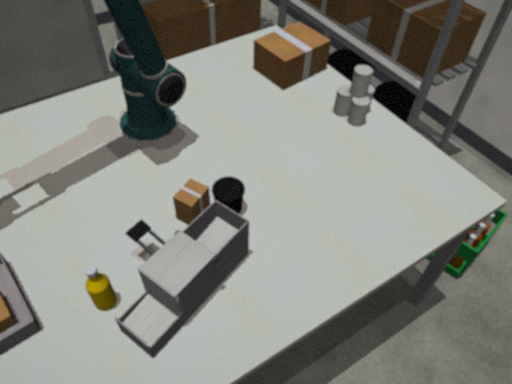

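The top view shows the feeder at about (350,150), with the loading end at left and the tray at right (405,130). The black lever pad is at about (378,204), the bottle at (422,175), the tub at (269,218) and the carton at (310,230). In the scene view the pad is at (140,231).

Run:
```python
from h import *
a=cv2.imread('pics/top1.png')[95:255,265:455];b=cv2.imread('pics/scene1.png')[195:355,70:260]
cv2.imwrite('pics/c1.png',np.hstack([cv2.resize(np.clip(x*g,0,255).astype(np.uint8),None,fx=k,fy=k,interpolation=cv2.INTER_CUBIC) for x,k,g in((a,2.1,1.8),(b,2.1,1.3))]))
for n,(x0,x1,y0,y1) in(('top1.png',(360,400,188,220)),('scene1.png',(118,165,212,245))):
    g=cv2.imread('pics/'+n).max(2)[y0:y1,x0:x1]; m=(g<45).astype(np.uint8)
    c=max(cv2.findContours(m,0,1)[0],key=cv2.contourArea);M=cv2.moments(c)
    print(n,M['m00'],M['m10']/M['m00']+x0,M['m01']/M['m00']+y0,(cv2.boxPoints(cv2.minAreaRect(c))+[x0,y0]).round(1).tolist())
```

```text
top1.png 220.0 378.1628787878788 204.99545454545455 [[365.9, 202.5], [385.0, 194.3], [390.2, 206.5], [371.1, 214.7]]
scene1.png 178.5 138.05508870214751 230.52474323062557 [[127.3, 232.2], [141.6, 220.3], [149.0, 229.2], [134.7, 241.1]]
```

View pics/c1.png

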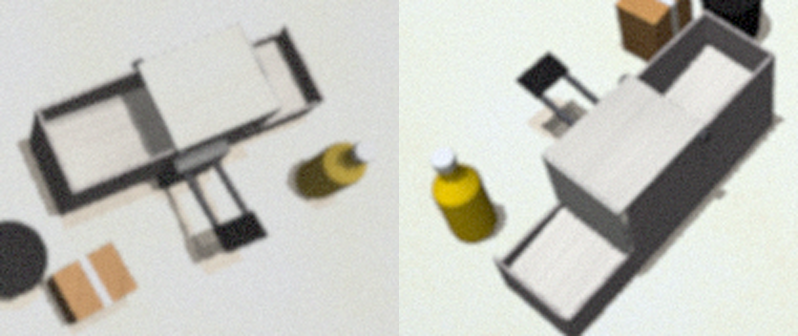

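Run:
```python
from h import *
p1=ray('top1.png',378.16+.3,205,.118);p2=ray('scene1.png',138.06,230.5,.118);print('pad',p1,p2)
C=[(365.9,202.5),(385,194.3),(390.2,206.5),(371.1,214.7)]
Q=[ray('top1.png',*c,.12)[:2] for c in C]
print([np.linalg.norm(Q[i]-Q[i-1]).round(3) for i in range(4)])
e=Q[0]-Q[1];yaw=np.arctan2(-e[0],e[1]);print('yaw pad',yaw)
# lid/walls: corners picked in crop
cr=lambda x,y:(265+x/2.1,95+y/2.1)
A=ray('top1.png',*cr(36,113),.165)[:2];B=ray('top1.png',*cr(60,210),.165)[:2];L=ray('top1.png',*cr(137,64),.168)[:2]
print('end corners',A,B,np.linalg.norm(A-B),'yaws',np.arctan2((A-B)[1],(A-B)[0]),np.arctan2(-(A-L)[0],(A-L)[1]))
for y in(yaw,.4,.35,.45):
    Rm=np.array([[np.cos(y),-np.sin(y)],[np.sin(y),np.cos(y)]])
    print(y,'origin from pad',p1[:2]-Rm@[-.1826,0],p2[:2]-Rm@[-.1826,0],'from end',(A+B)/2-Rm@[0,.1965])
hsv=cv2.cvtColor(cv2.imread('pics/top1.png'),cv2.COLOR_BGR2HSV)
for n,px,z in(('bottle cap',(432,168),.17),('bottle base',(412,183),0),('carton',(310,229),.11),('tub',(269,218),.097)):print(n,ray('top1.png',*px,z))
```

```text
pad [ 0.54563139 -0.25715098  0.118     ] [ 0.55002832 -0.25990576  0.118     ]
[np.float64(0.036), np.float64(0.058), np.float64(0.036), np.float64(0.058)]
yaw pad 0.3488762347137495
end corners [ 7.04794869e-01 -3.97394639e-04] [ 0.57698765 -0.02201748] 0.129622963126581 yaws 0.16757527730098604 0.40798232638461984
0.3488762347137495 origin from pad [ 0.7172311  -0.19473064] [ 0.72162803 -0.19748542] from end [ 0.70806321 -0.19586978]
0.4 origin from pad [ 0.71381712 -0.1860432 ] [ 0.71821406 -0.18879797] from end [ 0.71741196 -0.19219592]
0.35 origin from pad [ 0.71716084 -0.19453785] [ 0.72155778 -0.19729262] from end [ 0.70827068 -0.19579417]
0.45 origin from pad [ 0.71005303 -0.17772628] [ 0.71444996 -0.18048105] from end [ 0.72636199 -0.18814529]
bottle cap [ 0.62959087 -0.39407713  0.17      ]
bottle base [ 0.62543425 -0.40552102  0.        ]
carton [ 0.49079091 -0.0659117   0.11      ]
tub [0.52837426 0.0431365  0.097     ]
```

```bash
python3 -m inch '40 -25 0 0 1;40 -25 0 0 1;40 -25 0 0 1;40 -25 0 0 1;40 -25 0 0 1;40 -25 0 0 1;40 -25 0 0 1;40 -25 0 0 1;40 -25 0 0 1;0 0 0 0 1'
cat > tgt.py <<'E'
from h import *
import sys
s=sense();M=R.from_rotvec(s['tool_rot']).as_matrix();t=np.array([float(x) for x in sys.argv[1:4]])
print('clock',s['clock'],'pos',s['tool_pos'],'yaw',np.arctan2(M[1,0],M[0,0]),'shift mm',(M.T@(t-s['tool_pos'])*1000).round(1),'F',np.round(s['wrist_force'],1),'w',s['grip_width'])
E
python3 tgt.py .548 -.258 .2
```

```text
clock: 1.1
tool_pos: [0.4607, -0.344, 0.2505]
tool_rot: [-3.113, -0.349, 0.005]
wrist_force: [-0.5, -0.5, -0.2]
grip_width: 0.0108
clock 1.1 pos [ 0.46065926 -0.34398945  0.25051831] yaw 0.22341615128498174 shift mm [104.3 -64.   50.9] F [-0.5 -0.5 -0.2] w 0.01076841282084498
```

```bash
python3 -m inch '35 -22 10 0 1;35 -22 10 0 1;35 -22 10 0 1;0 0 10 -4 1;0 0 10 -4 1;0 0 0 0 1;0 0 0 0 1' && python3 tgt.py .548 -.258 .165
python3 - <<'E'
from h import *
snap('wrist','w1.png');snap('scene','s2.png');snap('top','t2.png')
a=cv2.imread('pics/w1.png');b=cv2.imread('pics/s2.png')[150:342,60:316]
cv2.imwrite('pics/c2.png',np.hstack([cv2.resize(x,(400,300)) for x in(a,b)]))
E
```

```text
clock: 1.8
tool_pos: [0.5494, -0.2534, 0.1967]
tool_rot: [-3.079, -0.574, 0.011]
wrist_force: [0.1, -0.4, 0.2]
grip_width: 0.0006
clock 1.8 pos [ 0.54944653 -0.25344651  0.19671411] yaw 0.3684507402476114 shift mm [-2.8  4.1 31.7] F [ 0.1 -0.4  0.2] w 0.0006467391769431491
```

View pics/c2.png

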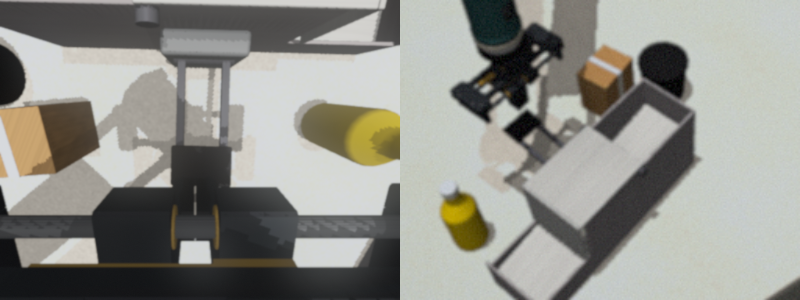

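The wrist view shows the feeder wall level in the picture and the pad under the closed fingertips. The pad's far edge is at row ~147 and columns 172–231 of the crop. The bottle (right) and carton (left) are clear of the gripper.

```bash
python3 - <<'E'
from h import *
k=1.28
for c in((172,147),(231,147)):print(ray('w1.png',c[0]*k,c[1]*k,.115))
a,b=[ray('w1.png',c*k,147*k,.115) for c in(172,231)]
y=.365;u=np.array([np.cos(y),np.sin(y)]);print('len',np.linalg.norm(a-b),'yaw edge',np.arctan2(-(a-b)[0],(a-b)[1]),'pad centre',((a+b)/2)[:2]-u*.0195)
s=sense();print('tip px/1.28',proj('w1.png',np.array(s['tool_pos'])-[0,0,.019])/k)
E
python3 tgt.py .548 -.258 .155
```

```text
[ 0.55676561 -0.22655774  0.115     ]
[ 0.57770183 -0.2802601   0.115     ]
len 0.05763912717395363 yaw edge 0.3717315777965886 pad centre [ 0.54901831 -0.26036943]
tip px/1.28 [194.5222485  191.32449976]
clock 1.95 pos [ 0.54968224 -0.25370759  0.19741111] yaw 0.36850910001031967 shift mm [-2.9  3.8 42.4] F [-0.7 -0.1  0.3] w 0.0006056442502465521
```

```bash
python3 -m inch '-3 5.5 10 0 1;0 0 10 0 1;0 0 10 0 1;0 0 8 0 1;0 0 5 0 1;0 0 5 0 1;0 0 5 0 1;0 0 0 0 1' && python3 tgt.py .549 -.260 .092
```

```text
clock: 2.75
tool_pos: [0.5481, -0.2618, 0.141]
tool_rot: [-3.082, -0.569, 0.008]
wrist_force: [-0.2, 0.7, 0.9]
grip_width: 0.0002
clock 2.75 pos [ 0.54811504 -0.26184947  0.14099793] yaw 0.3650738636500835 shift mm [ 1.7 -1.  49. ] F [-0.2  0.7  0.9] w 0.0002469093860882831
```

Now press down about 50 mm at 50–60 mm/s.

```bash
python3 -m inch '0 0 6 0 1;0 0 6 0 1;0 0 6 0 1;0 0 6 0 1;0 0 6 0 1;0 0 6 0 1;0 0 6 0 1;0 0 6 0 1;0 0 5 0 1;0 0 0 0 1' && python3 tgt.py .548 -.260 .090
```

```text
clock: 3.75
tool_pos: [0.5476, -0.2639, 0.1008]
tool_rot: [-3.087, -0.573, 0.01]
wrist_force: [-3.2, 1.8, 5.3]
grip_width: 0.0009
clock 3.75 pos [ 0.54759454 -0.26385189  0.10080115] yaw 0.3671746239953536 shift mm [ 1.8 -3.4 10.8] F [-3.2  1.8  5.3] w 0.0009050962769438214
```

```bash
python3 -m inch '0 0 5 0 1;0 0 5 0 1;0 0 1 0 1;0 0 1 0 1;0 0 1 0 1;0 0 0 0 1;0 0 0 0 1;0 0 0 0 1;0 0 0 0 1;0 0 0 0 1' && python3 tgt.py .548 -.260 .092
python3 - <<'E'
from h import *
snap('scene','s3.png');snap('top','t3.png')
a=cv2.imread('pics/t3.png')[85:245,255:455];b=cv2.imread('pics/s3.png')[190:350,60:260]
cv2.imwrite('pics/c3.png',np.hstack([cv2.resize(np.clip(x*1.4,0,255).astype(np.uint8),(400,320),interpolation=cv2.INTER_CUBIC) for x in(a,b)]))
E
```

```text
clock: 4.75
tool_pos: [0.548, -0.2637, 0.0942]
tool_rot: [-3.087, -0.574, 0.009]
wrist_force: [-3.5, 1.0, 4.4]
grip_width: 0.0001
clock 4.75 pos [ 0.54800169 -0.26371716  0.09421349] yaw 0.3679545344476092 shift mm [ 1.3 -3.5  2.2] F [-3.5  1.   4.4] w 0.00010024744578984496
```

View pics/c3.png

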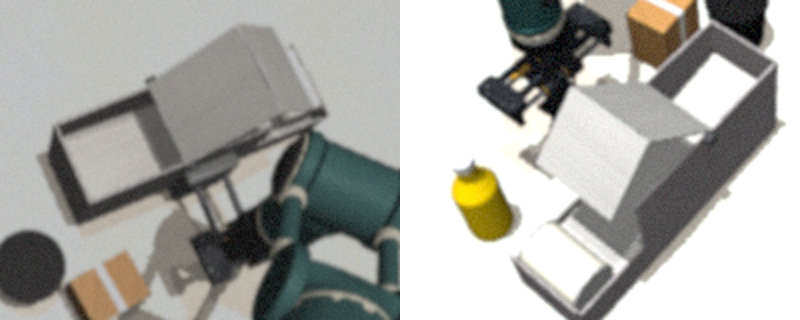

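The lid is up. The tin lies in the tray at the end wall (scene crop, about (565,265)). Hold a little longer, then ease up.

```bash
python3 -m inch '0 0 1 0 1;0 0 0 0 1;0 0 0 0 1;0 0 -3 0 1;0 0 -4 0 1;0 0 -4 0 1;0 0 -4 0 1;0 0 -4 0 1;0 0 -4 0 1;0 0 -4 0 1' && python3 tgt.py .548 -.260 .140
```

```text
clock: 5.85
tool_pos: [0.5489, -0.2634, 0.1231]
tool_rot: [-3.087, -0.573, 0.007]
wrist_force: [-0.9, 1.1, 4.4]
grip_width: 0.0003
clock 5.85 pos [ 0.54892156 -0.26339341  0.12306692] yaw 0.3674071948774838 shift mm [  0.3  -3.5 -16.9] F [-0.9  1.1  4.4] w 0.00027830634445669307
```

```bash
python3 -m inch '0 0 -4 0 1;0 0 -4 0 1;0 0 -4 0 1;0 0 -4 0 1;0 0 -3 0 1;0 0 0 0 1' && python3 tgt.py .548 -.260 .140
```

```text
clock: 6.45
tool_pos: [0.5517, -0.2635, 0.1447]
tool_rot: [3.088, 0.574, 0.002]
wrist_force: [-0.3, 0.3, -0.6]
grip_width: 0.0006
clock 6.45 pos [ 0.55172822 -0.26345379  0.14466789] yaw 0.3678553208911088 shift mm [-2.2 -4.6  4.7] F [-0.3  0.3 -0.6] w 0.0005968006340575724
```

Contact has ended (force about zero), so retreat up and back along -x and check.

```bash
python3 -m inch '0 0 -10 0 1;0 0 -20 0 1;0 0 -25 0 1;-15 0 -25 0 1;-30 0 -10 0 1;-40 0 0 0 1;-40 0 0 0 1;-40 0 0 0 1;0 0 0 0 1;0 0 0 0 1'
python3 - <<'E'
from h import *
snap('scene','s4.png');snap('top','t4.png')
a=cv2.imread('pics/t4.png')[85:245,255:455];b=cv2.imread('pics/s4.png')[190:350,60:260]
cv2.imwrite('pics/c4.png',np.hstack([cv2.resize(np.clip(x*1.2,0,255).astype(np.uint8),(400,320),interpolation=cv2.INTER_CUBIC) for x in(a,b)]))
y=.37;Rm=np.array([[np.cos(y),-np.sin(y)],[np.sin(y),np.cos(y)]]);o=np.array([.549,-.260])-Rm@[-.1826,0];print('feeder',o)
F=lambda x,y,z:np.r_[o+Rm@[x,y],z]
P=lambda *p:((proj('s4.png',F(*p))-[60,190])*2+[400,0]).round().tolist()
print('expected crop px: tin ends',P(-.05,-.171,.072),P(.05,-.171,.072),'lid front bottom',P(-.06,-.106,.06),P(.06,-.106,.06),'lid front top',P(-.062,-.106,.167),P(.062,-.106,.167),'pad',P(-.1826,0,.12))
d=cv2.absdiff(cv2.imread('pics/s4.png'),cv2.imread('pics/scene1.png')).max(2)
print('changed in lid top',(d[240:290,160:190]>40).sum())
E
```

```text
clock: 7.45
tool_pos: [0.3887, -0.3261, 0.2383]
tool_rot: [3.088, 0.575, -0.015]
wrist_force: [0.4, 0.2, 0.1]
grip_width: 0.0004
feeder [ 0.71924297 -0.19396902]
expected crop px: tin ends [540.0, 240.0] [597.0, 285.0] lid front bottom [572.0, 203.0] [640.0, 254.0] lid front top [557.0, 161.0] [632.0, 215.0] pad [556.0, 80.0]
changed in lid top 0
```

View pics/c4.png

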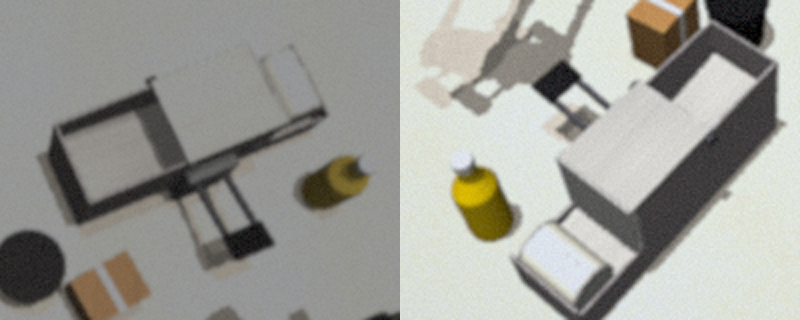

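Run:
```python
from h import *
from station import finish_job
for n in('scene1.png','s4.png'):
    g=cv2.imread('pics/'+n).max(2)[212:245,118:165];c=max(cv2.findContours((g<45).astype(np.uint8),0,1)[0],key=cv2.contourArea);M=cv2.moments(c);print(n,M['m10']/M['m00']+118,M['m01']/M['m00']+212)
a,b=[cv2.cvtColor(cv2.imread('pics/'+n),6)[195:300,130:190].astype(np.float32) for n in('scene1.png','s4.png')]
print('lid shift px',cv2.phaseCorrelate(a[:75],b[:75]))
print(sense()['qvel']);print(finish_job())
```

```text
scene1.png 138.05508870214751 230.52474323062557
s4.png 137.9111111111111 230.2231111111111
lid shift px ((-0.022786098274185207, 0.5181526299607739), 0.8707816028065152)
[ 0.01701534  0.01181268 -0.00988577  0.00525259 -0.00483651 -0.00192583]
the job is handed in; nothing more can be done
None
```

I pressed the lever pad down with the closed fingertips, to about 0.42 rad as estimated from tool height. I held it until the camera showed the tin in the tray, then followed the lever back up at about 40 mm/s. When the wrist force fell to zero I pulled the arm clear and handed the job in at about 7.6 s.

**Last checks:**
- **Lid and lever:** the pad was within 0.4 px of its starting place in the scene view. The lid area showed no change above the threshold. A shift comparison over the lid area gave 0.5 px, which I put down to noise.
- **Tin:** it lies against the tray's end wall, about where the feeder frame predicts. I judged this by eye and did not measure its centre.
- **Bottle, tub and carton:** all three stand where they were in the views, also judged by eye.
- **Arm:** it was clear of everything and nearly at rest, with wrist force near zero.

**Uncertain or disagreeing:**
- **Feeder angle:** my estimates ran from 0.35 to 0.41 rad, and one short-edge reading of 0.17 rad was discarded. I used 0.37.
- **Drift:** the fingertips drifted about 4 mm sideways on the pad during the press.
- **Lever speed:** I did not measure it directly. The tool's rate implies roughly 0.4 rad/s on the way up, well under the 1.7 rad/s limit.

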